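Lay the basket mould down and seat it

ROBOT

A 6-joint arm with a two-finger parallel gripper is mounted at the origin on the work surface. World frame = base frame: x ahead of the robot, y to its left, z up, the work surface at z = 0. Lengths are in mm, angles in degrees, forces in N, time in s.
With the tool pointing down it reaches from about 300 to 850 mm from the base axis. Payload 4.2 kg.
Tool frame: the origin (TCP) lies on the mounting face of the last link; the fingertips stand 191 mm ahead of it and the grasp point (between the pads) lies 172 mm ahead of it; z points along the fingers, y is the direction in which the jaws open and shut (so a half turn about z gives the same grasp; the last joint's range is limited). The gripper opens to 91 mm and grips with 3 to 60 N. Pads are 32 mm wide; open, the fingers measure 118 mm over their backs; the gripper's body (76 mm by 178 mm) begins 60 mm behind the grasp point.
Start: joints at [63.484, 18.312, 89.639, -0, 72.044, -1.146], TCP at [246.367, 519.544, 404.776] pointing down, gripper open.
Joint ranges: [-177.97, 177.97], [-48.28, 115.42], [12.27, 149.76], [-77.06, 257.06], [2.81, 150.46], [-146.56, 146.56]. Speed limits (degrees/s): [147.25, 147.25, 180, 180, 180, 180].

INTERFACE

Orientations are given as [roll, pitch, yaw] about the fixed x, y, z axes, in that order (R = Rz(yaw) Ry(pitch) Rx(roll)).
In Python, from workcell import env gives the robot as it stands.
- The arm moves only by the shell command python3 -m handwheel 'ROWS' [FORCE]. ROWS is JSON, a list of rows, each an object with "gripper": the opening in per cent of the stroke, from 0 (shut) to 100 (fully open); "travel": the shift along the tool's x, y, z in m, a list of three; "twist": the turn about the tool's z in rad. In form: [{"gripper": gripper, "travel": [x, y, z], "twist": twist}, ...]. A call has 1 to 5 rows; each row shifts and turns the commanded pose from where the row before left it, along the tool's axes as they then stand; what a row does not reach is not made up. A row lasts 1/12 s, in which the tool goes at most 41.7 mm and 7.16 degrees, less where a joint would pass 70% of its speed; a pose out of reach is approached as far as the arm can. A call with a gripper value outside its range is refused whole. The fingers move at their own pace and stop on an object; FORCE is the grip in N (left out, the last holds). Time passes only in rows, so rows that do not move let the fingers close. It gives the time, the measured TCP pose, the force and the opening at its end, in the units of the state.
- env.state(): the state, without advancing time (a new reading comes with each control period).
- env.grab_frame(name): name is "scene" or "top" or "wrist"; returns a dict with "frame" (384x512x3 uint8, red, green, blue), "intrinsics" (3x3 intrinsics, pixels), "k1" (the pictures are not rectified: a ray, as slopes to the right and down, at radius r is drawn at 1 + k1 r^2 times it, then the intrinsics apply), "extrinsics" (4x4, takes a point from camera to world coordinates). Camera axes: x right, y down, z forward; pixel columns grow to the right and rows downward; lengths in mm; the calibration is good to about 2 mm. A picture is of the moment at which its call begins. There is no depth.
- env.job_done(): hands the job in, once; it reports no verdict.
Trained networks look in the newest picture that a camera, given by its name, has taken for a name from the list of things; names that differ only in an ending like _2 or _b are one class to them, and where a whole thing is asked for, a point or a joint stands for the part that bears it (a point fixed in the world has none). Each returns a list of dicts, best first, with "confidence" (0 to 1); they miss things now and then, are a little off and sometimes report something else, mostly with a low value. They report only what shows in the picture. A call takes as long as a camera call. They do not tell look-alikes from the thing itself.
- env.trace(camera, thing): "pixels" (384x512 bool, what is visible of it) and "uv" ([column, row] in pixels, amid what is visible of it).
- env.pinpoint(camera, thing): "uv" ([column, row] in pixels: a listed point, or the origin of a listed thing).
The state is a dict: "time_s": time; "qpos": joint angles; "qvel": joint speeds; "effort": joint torques, N m; "ee_pos": TCP position; "ee_rot": TCP orientation; "force": force on the tool from outside, world axes, zero at the start; "torque": the same for the moment, N m; "gripper_width": finger opening in mm.
Only numpy, scipy, OpenCV 4.12 (cv2) and the standard library are available. Lean on these libraries where they do the work, as an engineer would, in place of code of your own. Each camera call takes 0.05 s, during which the arm holds its last target. There are 200 camera calls.

TASK

Slide the big standing mould, upright, along the table until its foot is against the near edge of the laying board, then push high on it so that it tips over that edge and lies flat on the cork with its top towards the end stop. Then push it along the board, square to it and near its middle line, until the stop's spring pad is squashed solid, lean on it gently for a moment, and let go; it must stay there pressing on the pad. Push gently throughout (never more than about 20 N) and leave the other things alone.

Things in the scene. Friction and masses are not known exactly. Their poses are not given: they have to be found in the camera images.
- mould_center (a point): Centre of the mould, the big solid wooden block with thin dark lines down its four sides and a dark round mark on top: 96 mm (its x) by 100 mm (its y) by 115 mm tall (its z, up while it stands), 0.6 to 0.9 kg; the centre is 57.5 mm up. It stands 15 to 40 mm before the board's near edge, up to 10 mm off the middle line and 7 degrees askew. Too thick for most grippers: push it.
- bed: The laying board, fixed to the table: 270 mm long (its +x), 190 mm wide (its y), 12 mm thick (z up), cork on top. Origin on the table under the middle of its near edge, the 12 mm high edge that the mould's foot is pushed against; +x runs from there to the end stop. On table and cork the mould slides with 3 to 6.5 N of friction.
- bed_edge (a point): Top of the middle of the board's near edge, 12 mm above the table; axes as the board's. Here the mould tips, in the board's +x: its top goes towards the end stop, and past its balance (about 45 degrees) it falls onto the cork by itself. It then lies 96 mm high, its foot facing back to -x, some 5 to 40 mm of it over the near edge.
- track: The two steel runners of the end stop, 160 mm apart (inside), 165 to 270 mm from the near edge; origin and axes as the board's. Across them sits the stop: a wooden bar, top 62 mm above the table, in front of it a metal pad (90 mm wide, 24 to 56 mm above the table). Where it has been screwed down is not reported: the untouched pad's face lies 157 to 207 mm from the near edge. The pad gives 4 mm on a light spring (under 2 N), then is solid.
- small_mould: Bystander: a smaller plain wooden mould standing on the table, 50 x 60 x 70 mm; origin under its centre.
- glue_jar: Bystander: closed jar, 60 mm across, 75 mm tall; origin under its centre.
- tape: Bystander: flat ring of paper tape, 70 mm across, 20 mm high; origin under its centre.
- bodkin: Bystander: bodkin with a wooden handle, 160 mm long, lying along its x; origin under its middle.
- mallet: Bystander: wooden mallet, 240 mm long, lying along its x; origin under its middle.
- pin_bowl: Bystander: white bowl, 90 mm across, 40 mm high; origin under its centre.
- hoop_core: Bystander: dark round wooden core, 70 mm across, 45 mm high; origin under its centre.
Mind the look-alikes: they are no part of the job. Of the things that look like the part that bears mould_center, take the one that is nearest to the robot's base at the start.

How it is judged:
By the outcome, as a careful person would: the job done as asked, in the order asked, and still so for the second after the job is handed in, with the robot touching nothing.
It also fails if it takes over 72 s, if anything falls off the work surface, if the arm or the gripper's body presses on something with over 40 N, if the wrist force passes 120 N, or if a joint passes its speed limit or range.

## Working session

There is one attempt and no reset: what is moved stays moved. The work goes in short steps, Python scripts to look and compute and a shell command to move; the robot and the scene stay as the last step left them, time stands still between calls to the robot, and variables do not carry over. Pictures are saved under pics/ and viewed, about 8 in all and at most 12, crops included, and the job is handed in when it is done.

```bash
ls; mkdir -p pics
cat > h.py <<'E'
import numpy as np, cv2, json
from workcell import env
def ray(f,uv):
    K=np.array(f["intrinsics"]);T=np.array(f["extrinsics"]);k=f["k1"]
    d=np.array([(uv[0]-K[0,2])/K[0,0],(uv[1]-K[1,2])/K[1,1]]);u=d.copy()
    for _ in range(30): u=d/(1+k*(u@u))
    v=T[:3,:3]@np.array([u[0],u[1],1]);return T[:3,3],v
def onz(f,uv,z):
    o,v=ray(f,uv);return o+v*(z-o[2])/v[2]
def proj(f,p):
    K=np.array(f["intrinsics"]);T=np.array(f["extrinsics"]);k=f["k1"]
    c=T[:3,:3].T@(np.array(p,float)-T[:3,3]);u=c[:2]/c[2];u=u*(1+k*(u@u))
    return np.array([K[0,0]*u[0]+K[0,2],K[1,1]*u[1]+K[1,2]])
def save(f,n,crop=None,s=1):
    im=f["frame"][:,:,::-1]
    if crop: a,b,c,d=crop; im=im[b:d,a:c]
    cv2.imwrite("pics/"+n,cv2.resize(im,None,fx=s,fy=s,interpolation=cv2.INTER_CUBIC))
E
python3 - <<'E'
from h import *
for c in("top","scene"):
    f=env.grab_frame(c); save(f,c+"0.png",s=1.5)
    print(c,np.array(f["extrinsics"])[:3,3])
    for t,z in(("mould_center",57.5),("bed",0),("bed_edge",12),("track",0),("small_mould",0),("glue_jar",0),("mallet",0),("pin_bowl",0),("tape",0),("hoop_core",0),("bodkin",0)):
        for r in env.pinpoint(c,t): print(t,np.round(r["uv"],1),round(r["confidence"],2),onz(f,r["uv"],z).round(1)[:2])
print(env.state())
E
```

```text
pics
top [ 452.3547358    -9.15402124 1332.71294789]
mould_center [403.6 156.9] 0.83 [ 653.  -422.4]
mould_center [347.  119.5] 0.75 [ 757.9 -260.7]
bed [281.6 181.8] 0.96 [580.7 -78.8]
bed_edge [286.5 181. ] 0.88 [582.2 -92.5]
small_mould [225.1 186.9] 0.79 [562.4  87.6]
small_mould [382.4 266.2] 0.15 [ 339.1 -376.6]
glue_jar [216.5 227.5] 0.71 [442.6 109.9]
mallet [232.  126.2] 0.73 [744.7  71.6]
pin_bowl [108.5 243.9] 0.66 [387.9 426.7]
pin_bowl [284.2 179.4] 0.51 [588.  -86.4]
pin_bowl [333.2 191.2] 0.35 [ 555.7 -231.4]
hoop_core [384.  268.4] 0.7 [ 332.8 -381.3]
bodkin [332.5 190.4] 0.67 [ 558.1 -229.3]
scene [1221.90570678  734.70471759 1078.79619692]
mould_center [212.3 198.4] 0.93 [ 661.1 -102. ]
mould_center [163.7 185.7] 0.84 [ 747.6 -271.7]
mould_center [162.8 154.7] 0.66 [ 652.6 -419.3]
bed [231.7 200. ] 0.93 [583.8 -94.4]
bed [209.8 202.1] 0.26 [ 647.7 -140.9]
bed_edge [229.6 196.3] 0.68 [ 584.3 -104.4]
small_mould [270.3 225.6] 0.89 [567.8  87.7]
glue_jar [299.9 209.8] 0.64 [441.6 107.6]
mallet [225.1 251.2] 0.84 [749.1  64.8]
pin_bowl [383.8 252.4] 0.83 [382.7 424. ]
tape [243.2 162. ] 0.64 [ 414.6 -221.5]
hoop_core [233.9 138.5] 0.53 [ 341.7 -362. ]
hoop_core [272.9 223.8] 0.49 [555.8  88.1]
bodkin [215.5 177.4] 0.46 [ 550.5 -228. ]
{'time_s': 1.2, 'qpos': array([ 6.34846706e+01,  1.83108322e+01,  8.96395534e+01, -3.37055046e-04,
        7.20448791e+01, -1.14675938e+00]), 'qvel': array([-0.08525337,  0.05837015, -0.10595466,  0.02837222,  0.01005181,
        0.00834923]), 'effort': array([ 3.84945424e-04, -4.12368214e+01, -2.32231343e+01,  7.29483319e-02,
        3.78544733e-02, -2.77340791e-05]), 'ee_pos': array([246.35571873, 519.53992876, 404.78288235]), 'ee_rot': array([1.79995272e+02, 4.15354730e-04, 1.54631534e+02]), 'force': array([-0.57779758,  0.59255429,  0.08635363]), 'torque': array([-0.01507693, -0.00236132, -0.02118369]), 'gripper_width': 91.43438128652808}
```

View pics/top0.png

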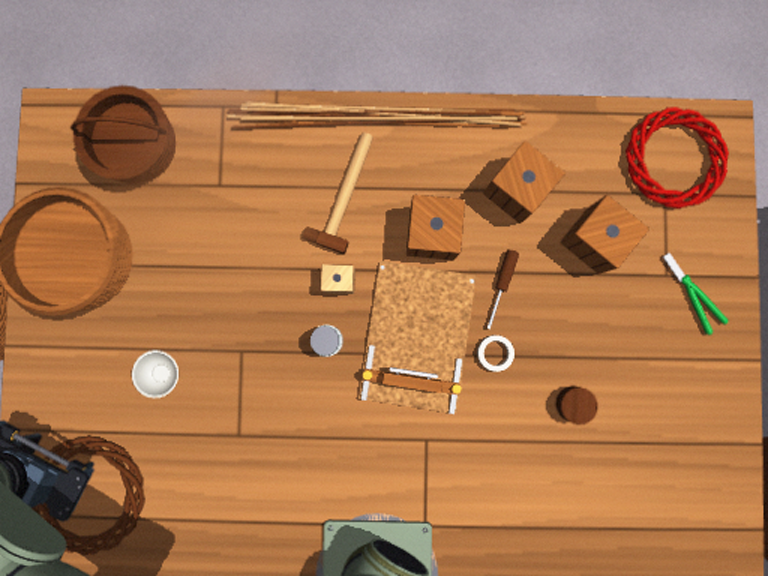

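View pics/scene0.png

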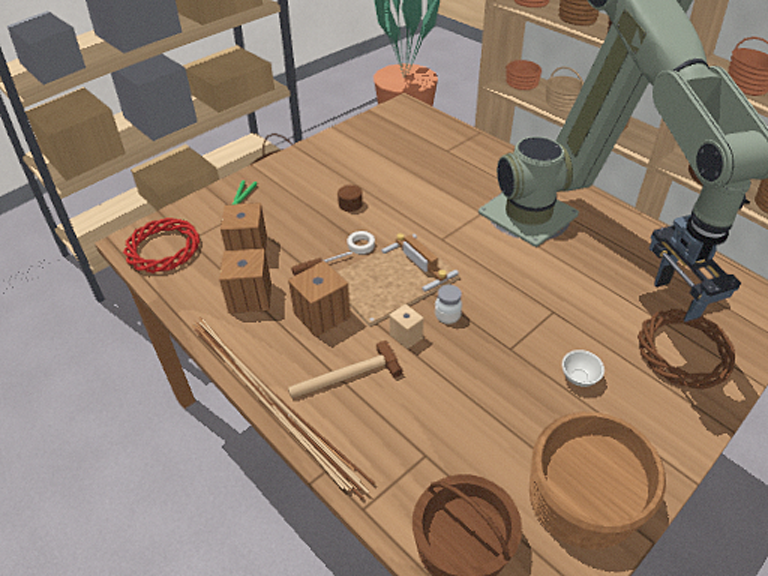

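The top view has the job's mould at about (436,224) in 1.5x pixels. The board is just below it, its near edge running (380,262)–(475,275) on the far side from the robot. The stop is at (415,380), so the push goes towards the robot. The look-alike moulds are at (528,177) and (612,231). The scene view agrees: mould at (320,295), stop at (420,255).

```bash
cat > fit.py <<'E'
from h import *
from scipy.optimize import minimize
def box(p,L0,L1,W,z0,z1):
    x,y,a=p;a=np.radians(a);c,s=np.cos(a),np.sin(a)
    return [[x+c*u-s*v,y+s*u+c*v,z] for u in(L0,L1) for v in(-W/2,W/2) for z in(z0,z1)]
def mask(f,pts):
    m=np.zeros((384*4,512*4),np.uint8)
    h=cv2.convexHull(np.array([proj(f,q) for q in pts],np.float32))
    cv2.fillConvexPoly(m,np.int32((h+0.5)*4),1);return cv2.resize(m*255.,(512,384),interpolation=cv2.INTER_AREA)/255
def fit(views,p0,dims):
    # views: (frame, mask, valid)
    def cost(p): 
        return sum((np.abs(mask(f,box(p,*dims))-m)*v).sum() for f,m,v in views)
    S=np.array([p0]+[np.add(p0,d) for d in((12,0,0),(0,12,0),(0,0,6))])
    r=minimize(cost,p0,method="Nelder-Mead",options=dict(initial_simplex=S,xatol=.02,fatol=.3));return r.x,r.fun
def pick(c,t,f,p):
    rs=env.trace(c,t);q=proj(f,p)
    rs=[r for r in rs if np.hypot(*(np.array(r["uv"])-q))<25]
    return rs[0]["pixels"].astype(float) if rs else None
def draw(f,im,s,a,b,pts,col):
    h=cv2.convexHull(np.array([proj(f,q) for q in pts],np.float32))
    cv2.polylines(im,[np.int32((h-[a,b]+.5)*s)],True,col,1)
E
python3 - <<'E'
from fit import *
one=np.ones((384,512));vm=[];vb=[]
F={}
for c in("top","scene"):
    f=F[c]=env.grab_frame(c)
    m=pick(c,"mould_center",f,(665,-100,60)); b=pick(c,"bed",f,(450,-70,6))
    print(c,None if m is None else m.sum(),None if b is None else b.sum())
    if m is not None: vm.append((f,m,one))
    if b is not None:
        # ignore region hidden by the stop/mould
        v=one-(mask(f,box((582,-90,173),155,275,200,5,75))>0) 
        if m is not None: v*=1-cv2.dilate(m,np.ones((5,5)))
        vb.append((f,b,np.clip(v,0,1)))
D=(0,270,190,0,12)
M=(-48,48,100,0,115)
pb=[582,-90,173]; pm=[665,-100,173]
for i in(0,1):
    if i<len(vb): print("bed",i,fit(vb[i:i+1],pb,D))
    if i<len(vm): print("mould",i,fit(vm[i:i+1],pm,M))
B,_=fit(vb,pb,D);Mo,_=fit(vm,pm,M) if vm else (pm,0);print(B,Mo)
out=[]
for c,(a,b,w,h) in(("top",(215,110,120,175)),("scene",(170,130,150,125))):
    s=3.2 if c=="top" else 3.2
    im=cv2.resize(F[c]["frame"][b:b+h,a:a+w,::-1],None,fx=s,fy=s,interpolation=cv2.INTER_CUBIC)
    draw(F[c],im,s,a,b,box(B,*D[:3],12,12),(255,0,0));draw(F[c],im,s,a,b,box(Mo,*M),(0,255,0));draw(F[c],im,s,a,b,box(Mo,-48,48,100,115,115),(0,0,255))
    out.append(im)
H=max(o.shape[0] for o in out)
im=np.hstack([cv2.copyMakeBorder(o,0,H-o.shape[0],0,0,cv2.BORDER_CONSTANT) for o in out]);print(im.shape)
im=cv2.resize(im,None,fx=min(1,800/im.shape[1]),fy=min(1,800/im.shape[1]));cv2.imwrite("pics/fit.png",im)
E
```

```text
top 1462.0 6148.0
scene 1423.0 2598.0
bed 0 (array([589.50505448, -88.11212214, 172.06796664]), np.float64(59.6875))
mould 0 (array([662.11259803, -95.41244981, 174.88061563]), np.float64(106.4375))
bed 1 (array([588.1949645 , -92.00814502, 172.43546546]), np.float64(45.4375))
mould 1 (array([ 658.34652296, -100.66669078,  173.17967544]), np.float64(86.25))
[589.19425037 -87.56253734 172.76824097] [661.2620808  -97.09791602 174.2440854 ]
(560, 864, 3)
```

View pics/fit.png

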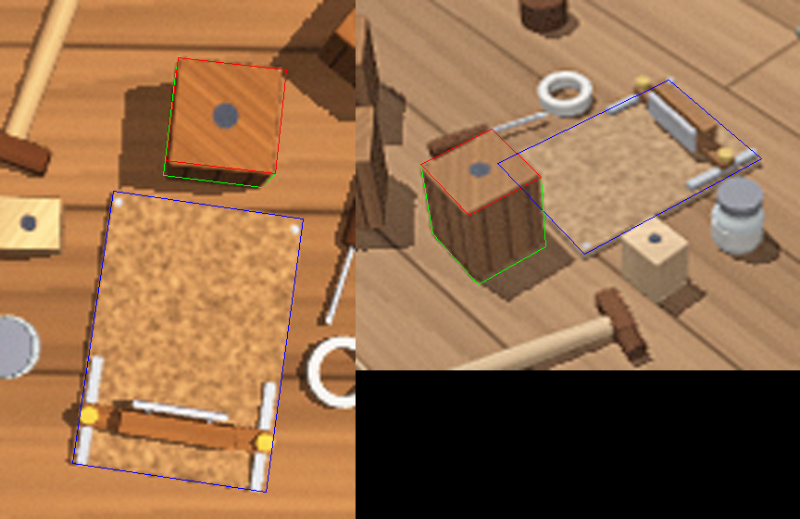

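The fitted outlines sit on the mould and board. Board origin is ≈(589,-88) with yaw 172.5°. The mould is 25 mm before the edge, about on the middle line and about 1.5° askew, which fits the text. Next I turn the tool to the board's axes and go behind the mould, staying high.

```bash
python3 -m handwheel '[{"gripper":50,"travel":[0,0,0],"twist":-0.104},{"gripper":50,"travel":[0,0,0],"twist":-0.104},{"gripper":50,"travel":[0,0,0],"twist":-0.104},{"gripper":50,"travel":[0,0,0],"twist":0},{"gripper":50,"travel":[0,0,0],"twist":0}]' 20
python3 -m handwheel '[{"gripper":50,"travel":[-0.0234,-0.0223,0],"twist":0},{"gripper":50,"travel":[-0.0234,-0.0223,0],"twist":0},{"gripper":50,"travel":[-0.0234,-0.0223,0],"twist":0},{"gripper":50,"travel":[-0.0234,-0.0223,0],"twist":0},{"gripper":50,"travel":[-0.0234,-0.0223,0],"twist":0}]'
python3 -m handwheel '[{"gripper":50,"travel":[-0.0234,-0.0223,0],"twist":0},{"gripper":50,"travel":[-0.0234,-0.0223,0],"twist":0},{"gripper":50,"travel":[-0.0234,-0.0223,0],"twist":0},{"gripper":50,"travel":[-0.0234,-0.0223,0],"twist":0},{"gripper":50,"travel":[-0.0234,-0.0223,0],"twist":0}]'
```

```text
time_s: 1.92
ee_pos: [246.4, 519.5, 404.8]
ee_rot: [180.0, 0.0, 172.4]
force: [-0.2, 0.1, 1.0]
gripper_width: 60.5
time_s: 2.33
ee_pos: [348.5, 392.5, 404.9]
ee_rot: [180.0, 0.0, 172.4]
force: [-0.2, -0.4, 1.1]
gripper_width: 45.5
time_s: 2.75
ee_pos: [450.0, 266.5, 405.0]
ee_rot: [180.0, 0.0, 172.4]
force: [-0.4, 1.0, 0.1]
gripper_width: 46.1
```

Tracking is exact.

```bash
for i in 1 2 3; do python3 -m handwheel '[{"gripper":50,"travel":[-0.0234,-0.0223,0],"twist":0},{"gripper":50,"travel":[-0.0234,-0.0223,0],"twist":0},{"gripper":50,"travel":[-0.0234,-0.0223,0],"twist":0},{"gripper":50,"travel":[-0.0234,-0.0223,0],"twist":0},{"gripper":50,"travel":[-0.0234,-0.0223,0],"twist":0}]' | grep -E "ee_pos|force"; done
python3 - <<'E'
from h import *
f=env.grab_frame("wrist");save(f,"w0.png",s=1.2)
s=env.state();print(s["time_s"],s["ee_pos"],s["force"])
p=s["ee_pos"];print(proj(f,[589.2,-88,12])*1.2,proj(f,[661,-97,115])*1.2,proj(f,[p[0],p[1],p[2]-191])*1.2)
E
```

```text
ee_pos: [551.6, 140.7, 404.9]
force: [0.6, 0.0, -0.5]
ee_pos: [653.0, 14.9, 404.7]
force: [1.0, 0.3, 0.3]
ee_pos: [754.5, -110.9, 404.6]
force: [0.4, -0.0, -0.3]
4.05 [ 757.0305546  -115.90431891  402.95332621] [ 0.9311016  -3.00143686  0.17091306]
[306.55204682  51.23860013] [307.61776942 114.54055745] [297.76520493 279.54264365]
```

View pics/w0.png

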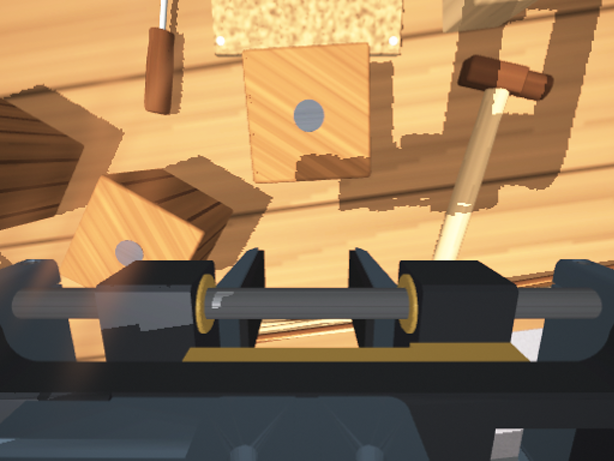

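The wrist view confirms the fit: the mark is seen at (308,115) and was predicted at (307.6,114.5), and the path down is free. Descending.

```bash
python3 -m handwheel '[{"gripper":50,"travel":[0,0,0.02],"twist":0},{"gripper":50,"travel":[0,0,0.025],"twist":0},{"gripper":50,"travel":[0,0,0.025],"twist":0},{"gripper":50,"travel":[0,0,0.025],"twist":0},{"gripper":50,"travel":[0,0,0.025],"twist":0}]'
python3 -m handwheel '[{"gripper":50,"travel":[0,0,0.02],"twist":0},{"gripper":50,"travel":[0,0,0.015],"twist":0},{"gripper":50,"travel":[0,0,0.009],"twist":0},{"gripper":50,"travel":[0,0,0],"twist":0},{"gripper":50,"travel":[0,0,0],"twist":0}]'
```

```text
time_s: 4.47
ee_pos: [753.5, -109.4, 283.5]
ee_rot: [180.0, -0.0, 172.4]
force: [0.6, 1.0, 0.2]
gripper_width: 45.9
time_s: 4.88
ee_pos: [753.8, -109.4, 240.8]
ee_rot: [180.0, -0.0, 172.5]
force: [0.5, -0.0, 0.6]
gripper_width: 45.4
```

```bash
python3 -m handwheel '[{"gripper":50,"travel":[0.006,0,0],"twist":0},{"gripper":50,"travel":[0.006,0,0],"twist":0},{"gripper":50,"travel":[0.006,0,0],"twist":0},{"gripper":50,"travel":[0.004,0,0],"twist":0},{"gripper":50,"travel":[0.002,0,0],"twist":0}]'
for i in 1 2 3 4; do python3 -m handwheel '[{"gripper":50,"travel":[0.002,0,0],"twist":0},{"gripper":50,"travel":[0.002,0,0],"twist":0}]'|grep -E "pos|for";done
```

```text
time_s: 5.3
ee_pos: [729.3, -106.3, 241.7]
ee_rot: [-180.0, 0.1, 172.5]
force: [2.4, 0.1, 0.2]
gripper_width: 45.7
ee_pos: [726.7, -106.3, 242.1]
force: [4.9, -3.1, 0.8]
ee_pos: [722.8, -106.0, 241.9]
force: [4.9, -3.0, 2.1]
ee_pos: [719.0, -105.5, 241.9]
force: [5.6, -2.9, 1.6]
ee_pos: [715.6, -105.0, 242.5]
force: [5.3, -2.1, 0.2]
```

Sliding at about 5.5 N. About 12 mm remain.

```bash
for i in 1 2 ; do python3 -m handwheel '[{"gripper":50,"travel":[0.002,0,0],"twist":0},{"gripper":50,"travel":[0.002,0,0],"twist":0}]'|grep -E "pos|for";done
python3 - <<'E'
from fit import *
one=np.ones((384,512));v=[]
s=env.state();print(s["ee_pos"],s["force"])
for c in("top","scene"):
    f=env.grab_frame(c);m=pick(c,"mould_center",f,(640,-95,60));save(f,c+"1.png",(150,100,350,280),3)
    if m is not None: print(c,fit([(f,m,one)],(640,-95,173),(-48,48,100,0,115)))
f=env.grab_frame("wrist");save(f,"w1.png",s=1.2)
E
```

```text
ee_pos: [711.6, -104.2, 242.5]
force: [5.9, -1.2, 2.5]
ee_pos: [707.6, -103.5, 242.4]
force: [6.0, -0.1, 2.4]
[ 707.63747403 -103.47659801  242.40168835] [ 6.00999214 -0.10359308  2.36517222]
```

View pics/w1.png

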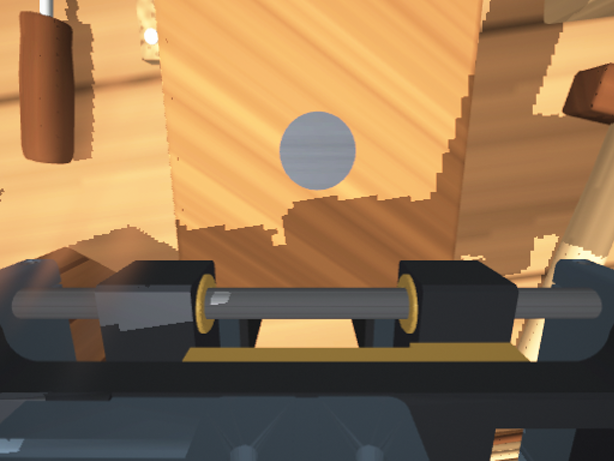

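The wrist view shows the mould square in front of both fingers, mark at (317,150), about 3 mm off the gripper's centre. Continue to the edge.

```bash
python3 - <<'E'
from h import *
f=env.grab_frame("wrist");p=onz(f,(317.5/1.2,150.5/1.2),115);d=p-[589.2,-88,115];u=np.array([-.9914,.1305]);print(p,d[:2]@u,d[:2]@[-.1305,-.9914])
E
for i in 1 2 3; do python3 -m handwheel '[{"gripper":50,"travel":[0.001,0,0],"twist":0},{"gripper":50,"travel":[0.001,0,0],"twist":0}]'|grep -E "pos|for";done
```

```text
[642.39647402 -91.16167009 115.        ] -53.151582290782855 -3.80766012832661
ee_pos: [705.8, -103.2, 242.4]
force: [6.7, -0.7, 3.0]
ee_pos: [704.4, -103.0, 242.8]
force: [8.9, -1.9, 1.7]
ee_pos: [703.3, -103.0, 243.4]
force: [11.0, -2.6, 2.6]
```

The force rose sharply, so the foot is at the edge. Back off and check how it stands.

```bash
python3 -m handwheel '[{"gripper":50,"travel":[-0.005,0,0],"twist":0},{"gripper":50,"travel":[-0.01,0,0],"twist":0},{"gripper":50,"travel":[-0.010,0,0],"twist":0},{"gripper":50,"travel":[0,0,-0.015],"twist":0},{"gripper":50,"travel":[0,0,-0.015],"twist":0}]'
python3 -m handwheel '[{"gripper":50,"travel":[0,0,-0.012],"twist":0},{"gripper":50,"travel":[0,0,0],"twist":0},{"gripper":50,"travel":[0,0,0],"twist":0}]'
python3 - <<'E'
from h import *
f=env.grab_frame("wrist");save(f,"w2.png",s=1.2)
b=np.array([589.2,-88,0]);u=np.array([-.9914,.1305,0]);v=np.array([-.1305,-.9914,0])
for U,V,z in((0,0,12),(-48,0,115),(-96,-50,115),(-96,50,115),(0,-50,115),(0,50,115),(0,95,12),(0,-95,12)): print(U,V,z,proj(f,b+u*U+v*V+[0,0,z])*1.2)
E
```

```text
time_s: 7.52
ee_pos: [724.5, -105.6, 269.0]
ee_rot: [180.0, -0.3, 172.5]
force: [-0.3, -0.1, -0.7]
gripper_width: 45.3
time_s: 7.77
ee_pos: [724.8, -105.6, 283.3]
ee_rot: [180.0, 0.0, 172.5]
force: [1.0, 0.1, -0.6]
gripper_width: 45.6
0 0 12 [305.57833826  46.98050718]
-48 0 115 [305.36827801  97.26093425]
-96 -50 115 [414.7793243  209.38698685]
-96 50 115 [196.23673471 209.56510482]
0 -50 115 [433.74885589 -34.37038132]
0 50 115 [176.65781018 -34.16708869]
0 95 12 [168.38418985  47.28536785]
0 -95 12 [442.76855219  47.06794525]
```

View pics/w2.png

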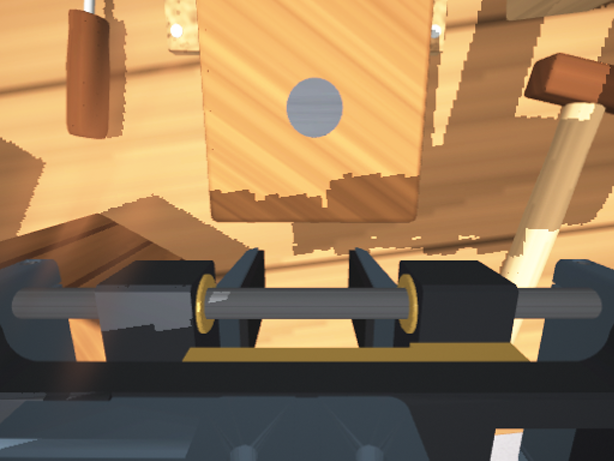

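The wrist view shows the mould square (back top edge level at row 221, mark at (314,107)). The foot is at the cork edge, within the calibration. Next: rise to a tip height of 100 mm, centre on the mould, and start the tipping arc.

```bash
python3 -m handwheel '[{"gripper":50,"travel":[0.004,0.003,-0.008],"twist":0},{"gripper":50,"travel":[0.004,0,0],"twist":0},{"gripper":50,"travel":[0.004,0,0],"twist":0},{"gripper":50,"travel":[0.003,0,0],"twist":0},{"gripper":50,"travel":[0.002,0,0],"twist":0}]'|grep -E "pos|for"
python3 -m handwheel '[{"gripper":50,"travel":[0.002,0,0],"twist":0},{"gripper":50,"travel":[0.002,0,0],"twist":0}]'|grep -E "pos|for"
python3 -m handwheel '[{"gripper":50,"travel":[0.0027,0,-0.0025],"twist":0},{"gripper":50,"travel":[0.0027,0,-0.0026],"twist":0},{"gripper":50,"travel":[0.0028,0,-0.0026],"twist":0}]'|grep -E "pos|for"
```

```text
ee_pos: [707.8, -100.4, 290.5]
force: [-0.2, -0.1, 0.3]
ee_pos: [705.3, -100.1, 291.5]
force: [5.6, -0.3, 2.1]
ee_pos: [697.2, -99.1, 299.5]
force: [4.8, -1.3, 1.9]
```

```bash
python3 -m handwheel '[{"gripper":50,"travel":[0.0029,0,-0.0024],"twist":0},{"gripper":50,"travel":[0.0029,0,-0.0024],"twist":0},{"gripper":50,"travel":[0.0029,0,-0.0024],"twist":0}]'|grep -E "pos|for"
python3 -m handwheel '[{"gripper":50,"travel":[0.0031,0,-0.0022],"twist":0},{"gripper":50,"travel":[0.0031,0,-0.0022],"twist":0},{"gripper":50,"travel":[0.0031,0,-0.0021],"twist":0}]'|grep -E "pos|for"
python3 - <<'E'
from h import *
f=env.grab_frame("scene");save(f,"s2.png",(130,120,330,270),4)
E
```

```text
ee_pos: [688.4, -97.9, 306.9]
force: [4.4, -0.7, 2.7]
ee_pos: [678.9, -96.7, 313.4]
force: [4.6, -0.9, 4.2]
```

View pics/s2.png

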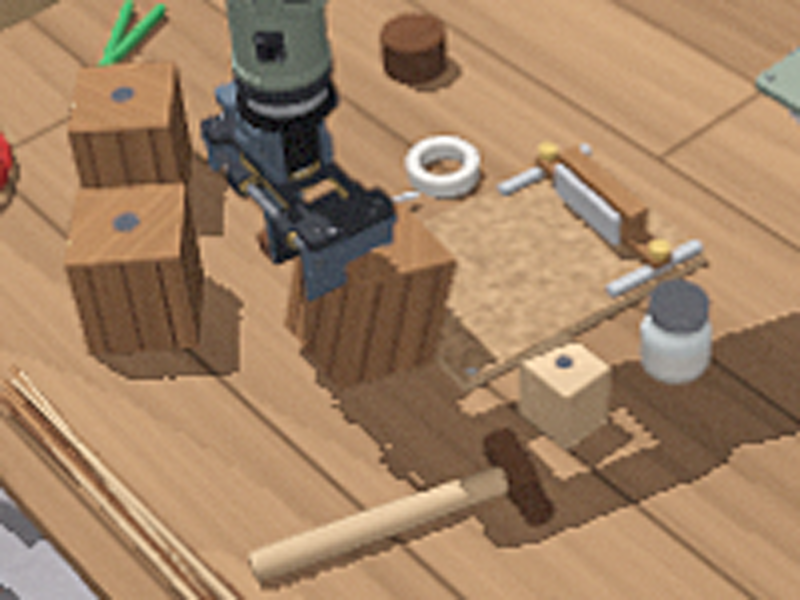

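The mould tips about the edge, leaning roughly 15° with the gripper behind it (mould at (380,300) in the crop). Force is about 5 N. Carry on with the arc.

```bash
python3 -m handwheel '[{"gripper":50,"travel":[0.0033,0,-0.0019],"twist":0},{"gripper":50,"travel":[0.0033,0,-0.0019],"twist":0},{"gripper":50,"travel":[0.0033,0,-0.0019],"twist":0}]'|grep -E "pos|for"
python3 -m handwheel '[{"gripper":50,"travel":[0.0034,0,-0.0016],"twist":0},{"gripper":50,"travel":[0.0034,0,-0.0016],"twist":0},{"gripper":50,"travel":[0.0034,0,-0.0016],"twist":0}]'|grep -E "pos|for"
python3 -m handwheel '[{"gripper":50,"travel":[0.0036,0,-0.0013],"twist":0},{"gripper":50,"travel":[0.0036,0,-0.0013],"twist":0},{"gripper":50,"travel":[0.0036,0,-0.0013],"twist":0}]'|grep -E "pos|for"
```

```text
ee_pos: [669.0, -95.4, 319.0]
force: [4.1, -0.4, 4.6]
ee_pos: [658.7, -94.0, 323.7]
force: [3.1, -0.7, 5.5]
ee_pos: [647.7, -92.5, 327.4]
force: [3.3, -0.1, 4.5]
```

```bash
python3 -m handwheel '[{"gripper":50,"travel":[0.0037,0,-0.001],"twist":0},{"gripper":50,"travel":[0.0037,0,-0.001],"twist":0},{"gripper":50,"travel":[0.0037,0,-0.001],"twist":0}]'|grep -E "pos|for"
python3 -m handwheel '[{"gripper":50,"travel":[0.0037,0,-0.0007],"twist":0},{"gripper":50,"travel":[0.0037,0,-0.0007],"twist":0},{"gripper":50,"travel":[0.0037,0,-0.0006],"twist":0}]'|grep -E "pos|for"
```

```text
ee_pos: [636.3, -91.0, 330.1]
force: [2.5, 0.2, 3.9]
ee_pos: [625.1, -89.5, 331.5]
force: [1.3, 0.1, 2.5]
```

```bash
for i in 1 2; do python3 -m handwheel '[{"gripper":50,"travel":[0.0037,0,-0.0003],"twist":0},{"gripper":50,"travel":[0.0037,0,-0.0003],"twist":0},{"gripper":50,"travel":[0.0037,0,-0.0003],"twist":0}]'|grep -E "pos|for";done
python3 -m handwheel '[{"gripper":50,"travel":[0,0,0],"twist":0},{"gripper":50,"travel":[0,0,0],"twist":0},{"gripper":50,"travel":[0,0,0],"twist":0},{"gripper":50,"travel":[0,0,0],"twist":0},{"gripper":50,"travel":[0,0,0],"twist":0}]'|grep -E "time|pos|for"
python3 - <<'E'
from h import *
f=env.grab_frame("scene");save(f,"s3.png",(130,120,330,270),4)
E
```

```text
ee_pos: [614.1, -88.1, 331.8]
force: [0.3, 0.6, 0.5]
ee_pos: [603.2, -86.7, 332.7]
force: [0.8, 0.0, 0.2]
time_s: 11.37
ee_pos: [604.0, -86.8, 333.3]
force: [-0.4, 0.5, 0.4]
```

View pics/s3.png

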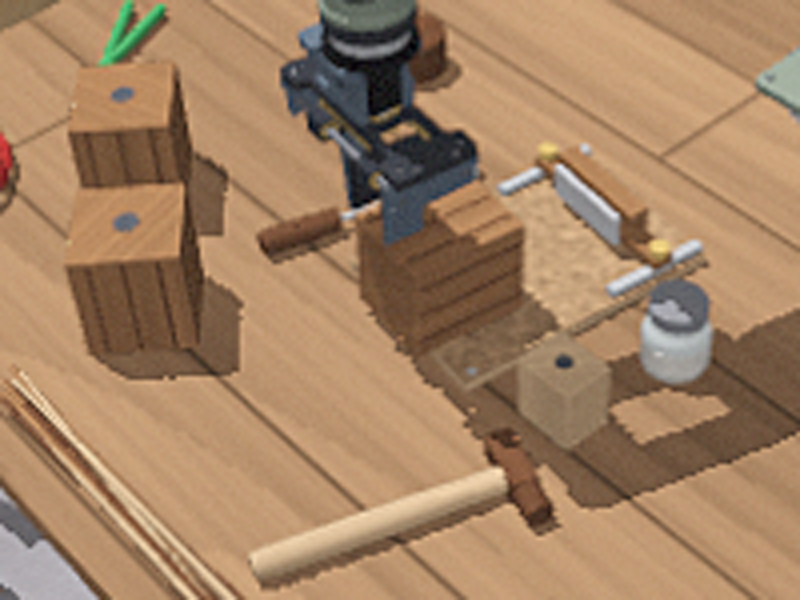

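It lies flat on the board, top towards the stop. Retreat behind the foot and measure how it lies.

```bash
python3 -m handwheel '[{"gripper":50,"travel":[-0.015,0,-0.004],"twist":0},{"gripper":50,"travel":[-0.02,0,0],"twist":0},{"gripper":50,"travel":[-0.02,0,0],"twist":0},{"gripper":50,"travel":[-0.02,0,0],"twist":0},{"gripper":50,"travel":[-0.013,0,0],"twist":0}]'|grep -E "pos|for"
python3 -m handwheel '[{"gripper":50,"travel":[0,0,0],"twist":0},{"gripper":50,"travel":[0,0,0],"twist":0},{"gripper":50,"travel":[0,0,0],"twist":0}]'|grep -E "pos|for"
python3 - <<'E'
from fit import *
s=env.state();f=env.grab_frame("wrist")
b=np.array([589.2,-88,0]);u=np.array([-.9914,.1305,0]);v=np.array([-.1305,-.9914,0])
im=cv2.resize(f["frame"][:,:,::-1],None,fx=1.2,fy=1.2)
# expected lying box with foot at u=-20
for U in(-10,-20,-30):
    pts=[proj(f,b+u*U+v*V+[0,0,108])*1.2 for V in(-50,50)]; print(U,np.round(pts,1))
cv2.imwrite("pics/w3.png",im)
for c in("wrist","scene"):
    f=env.grab_frame(c);m=pick(c,"mould_center",f,(560,-85,60))
    if m is not None:
        vm=np.ones((384,512))
        if c=="wrist": vm[210:]=0
        p,e=fit([(f,m,vm)],(560,-85,172.5),(-57.5,57.5,100,12,108));d=p[:2]-b[:2];print(c,p,e,d@u[:2],d@v[:2])
E
```

```text
ee_pos: [692.7, -98.4, 337.1]
force: [0.5, 0.2, 0.1]
ee_pos: [690.5, -98.1, 337.0]
force: [-0.8, 0.2, -0.2]
-10 [[384.  108.8]
 [217.4 109. ]]
-20 [[383.1 126.3]
 [218.5 126.4]]
-30 [[382.2 143.3]
 [219.5 143.4]]
wrist [555.84494953 -79.38999436 172.37073628] 655.125 34.191802772655635 -4.183125504310442
scene [551.88120438 -81.45506984 173.26112576] 126.9375 37.85196736138698 -1.618540932830384
```

View pics/w3.png

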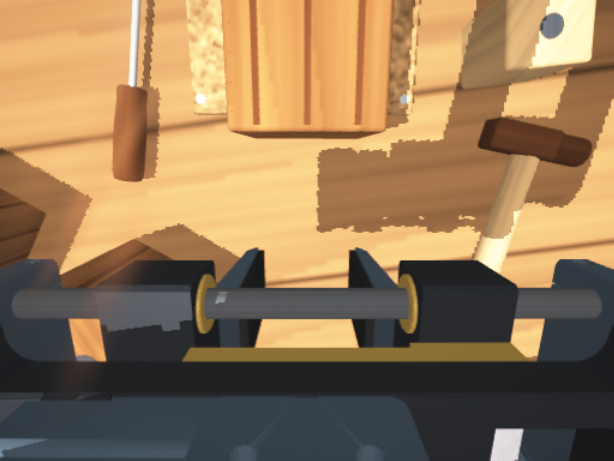

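The wrist view shows the foot's top edge level at row 131, columns 228–386. So the mould is square, about 4 mm off the middle line, and overhangs the edge by about 23 mm. The gripper is centred on it. Descend low and push.

```bash
python3 -m handwheel '[{"gripper":50,"travel":[0,0,0.022],"twist":0},{"gripper":50,"travel":[0,0,0.025],"twist":0},{"gripper":50,"travel":[0,0,0.025],"twist":0},{"gripper":50,"travel":[0,0,0.022],"twist":0},{"gripper":50,"travel":[0,0,0.014],"twist":0}]'|grep -E "pos|for"
python3 -m handwheel '[{"gripper":50,"travel":[0,0,0],"twist":0},{"gripper":50,"travel":[0.01,0,0],"twist":0},{"gripper":50,"travel":[0.015,0,0],"twist":0},{"gripper":50,"travel":[0.01,0,0],"twist":0},{"gripper":50,"travel":[0.005,0,0],"twist":0}]'|grep -E "pos|for"
for i in 1 2 3 4; do python3 -m handwheel '[{"gripper":50,"travel":[0.0025,0,0],"twist":0},{"gripper":50,"travel":[0.0025,0,0],"twist":0},{"gripper":50,"travel":[0.0025,0,0],"twist":0}]'|grep -E "pos|for";done
```

```text
ee_pos: [690.1, -98.1, 226.9]
force: [-0.2, 0.2, 0.6]
ee_pos: [650.6, -92.9, 230.7]
force: [0.5, 0.5, 0.1]
ee_pos: [644.3, -92.1, 230.0]
force: [-0.2, -0.6, 0.2]
ee_pos: [636.5, -91.1, 229.3]
force: [0.4, -0.4, -0.4]
ee_pos: [629.0, -90.0, 229.3]
force: [5.3, 1.0, -0.8]
ee_pos: [622.1, -89.2, 229.6]
force: [3.0, -0.3, -1.4]
```

```bash
for i in 1 2 3 4; do python3 -m handwheel '[{"gripper":50,"travel":[0.0025,0,0],"twist":0},{"gripper":50,"travel":[0.0025,0,0],"twist":0},{"gripper":50,"travel":[0.0025,0,0],"twist":0},{"gripper":50,"travel":[0.0025,0,0],"twist":0},{"gripper":50,"travel":[0.0025,0,0],"twist":0}]'|grep -E "pos|for";done
python3 - <<'E'
from fit import *
b=np.array([589.2,-88,0]);u=np.array([-.9914,.1305,0]);v=np.array([-.1305,-.9914,0])
print(env.state()["time_s"])
f=env.grab_frame("wrist");im=cv2.resize(f["frame"][:,:,::-1],None,fx=1.2,fy=1.2)
cv2.imwrite("pics/w4.png",im)
E
```

```text
ee_pos: [609.0, -87.4, 229.3]
force: [2.9, -0.9, -2.1]
ee_pos: [596.6, -85.8, 229.3]
force: [3.8, 0.2, -2.3]
ee_pos: [584.2, -84.2, 229.3]
force: [2.9, -0.3, -1.6]
ee_pos: [571.9, -82.5, 229.3]
force: [3.7, -0.8, -3.0]
15.8333
```

View pics/w4.png

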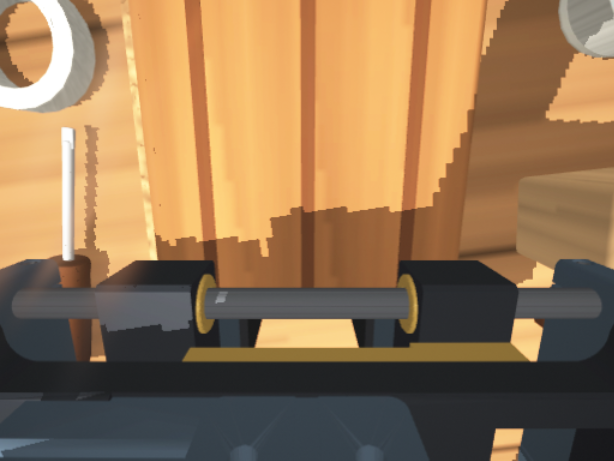

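The view shows the mould centred on the gripper (middle line at column 308) and square. Continue, slower.

```bash
for i in 1 2 3 4; do python3 -m handwheel '[{"gripper":50,"travel":[0.0015,0,0],"twist":0},{"gripper":50,"travel":[0.0015,0,0],"twist":0},{"gripper":50,"travel":[0.0015,0,0],"twist":0},{"gripper":50,"travel":[0.0015,0,0],"twist":0},{"gripper":50,"travel":[0.0015,0,0],"twist":0}]'|grep -E "pos|for";done
```

```text
ee_pos: [564.7, -81.6, 229.4]
force: [4.5, -0.8, -1.2]
ee_pos: [557.2, -80.6, 229.4]
force: [4.2, -0.9, -1.6]
ee_pos: [549.7, -79.6, 229.4]
force: [4.4, -0.8, -1.0]
ee_pos: [542.3, -78.6, 229.4]
force: [4.7, -0.8, -0.6]
```

```bash
for i in 1 2 3 4; do python3 -m handwheel '[{"gripper":50,"travel":[0.0006,0,0],"twist":0},{"gripper":50,"travel":[0.0006,0,0],"twist":0},{"gripper":50,"travel":[0.0006,0,0],"twist":0},{"gripper":50,"travel":[0.0006,0,0],"twist":0}]'|grep -E "pos|for";done
```

```text
ee_pos: [540.0, -78.4, 229.4]
force: [5.9, -0.0, -0.2]
ee_pos: [537.6, -78.0, 229.4]
force: [4.0, -1.0, -0.7]
ee_pos: [535.2, -77.7, 229.4]
force: [4.9, -0.2, -0.1]
ee_pos: [532.8, -77.4, 229.4]
force: [5.2, -0.6, -0.0]
```

```bash
for i in 1 2 3 4 5; do python3 -m handwheel '[{"gripper":50,"travel":[0.0006,0,0],"twist":0},{"gripper":50,"travel":[0.0006,0,0],"twist":0},{"gripper":50,"travel":[0.0006,0,0],"twist":0}]'|grep -E "time|pos|for";done
```

```text
time_s: 19.13
ee_pos: [531.1, -77.2, 229.4]
force: [5.2, -1.1, -0.1]
time_s: 19.38
ee_pos: [529.3, -76.9, 229.4]
force: [5.3, -1.8, -0.2]
time_s: 19.63
ee_pos: [527.5, -76.7, 229.4]
force: [5.3, -0.2, 0.3]
time_s: 19.88
ee_pos: [525.7, -76.5, 229.4]
force: [4.7, -0.5, 0.5]
time_s: 20.13
ee_pos: [523.9, -76.3, 229.4]
force: [4.6, -0.4, 0.4]
```

```bash
for i in 1 2 3 4 5; do python3 -m handwheel '[{"gripper":50,"travel":[0.0006,0,0],"twist":0},{"gripper":50,"travel":[0.0006,0,0],"twist":0}]'|grep -E "pos|for";done
```

```text
ee_pos: [522.9, -76.1, 229.4]
force: [5.6, -1.0, 0.1]
ee_pos: [521.8, -76.0, 229.5]
force: [6.7, -1.8, -0.9]
ee_pos: [520.7, -75.8, 229.5]
force: [6.1, -0.5, 0.2]
ee_pos: [519.6, -75.7, 229.6]
force: [6.6, -1.2, 1.0]
ee_pos: [518.9, -75.6, 229.8]
force: [8.6, -1.0, -0.1]
```

The spring took up from x≈523 and it is going solid at about 519. Lean in small steps.

```bash
for i in 1 2 3; do python3 -m handwheel '[{"gripper":50,"travel":[0.0004,0,0],"twist":0},{"gripper":50,"travel":[0.0004,0,0],"twist":0}]'|grep -E "pos|for";done
```

```text
ee_pos: [518.5, -75.6, 230.0]
force: [9.4, -2.1, 0.7]
ee_pos: [518.2, -75.5, 230.2]
force: [9.8, -1.8, 0.1]
ee_pos: [517.8, -75.5, 230.5]
force: [10.6, -1.5, 1.3]
```

```bash
for i in 1 2; do python3 -m handwheel '[{"gripper":50,"travel":[0.0007,0,0],"twist":0},{"gripper":50,"travel":[0.0007,0,0],"twist":0}]'|grep -E "pos|rot|for";done
python3 -m handwheel '[{"gripper":50,"travel":[0,0,0],"twist":0},{"gripper":50,"travel":[0,0,0],"twist":0},{"gripper":50,"travel":[0,0,0],"twist":0},{"gripper":50,"travel":[0,0,0],"twist":0},{"gripper":50,"travel":[0,0,0],"twist":0}]'|grep -E "pos|rot|for"
```

```text
ee_pos: [517.2, -75.4, 230.8]
ee_rot: [-180.0, 0.6, 172.5]
force: [13.5, -2.7, 0.0]
ee_pos: [516.5, -75.4, 231.2]
ee_rot: [-180.0, 0.8, 172.5]
force: [14.7, -1.4, 1.3]
ee_pos: [516.6, -75.4, 231.2]
ee_rot: [-180.0, 0.8, 172.5]
force: [14.4, -2.2, 0.2]
```

The tool pitched 0.8° while the tip stayed put, so the pad is solid under 14.5 N, and it was held 0.4 s. Release gently and straight back, then look.

```bash
python3 -m handwheel '[{"gripper":50,"travel":[0,0,0],"twist":0},{"gripper":50,"travel":[-0.002,0,0],"twist":0},{"gripper":50,"travel":[-0.002,0,0],"twist":0},{"gripper":50,"travel":[-0.003,0,0],"twist":0},{"gripper":50,"travel":[-0.006,0,0],"twist":0}]'|grep -E "pos|for"
for i in 1 2; do python3 -m handwheel '[{"gripper":50,"travel":[-0.015,0,0],"twist":0},{"gripper":50,"travel":[-0.015,0,0],"twist":0},{"gripper":50,"travel":[-0.015,0,-0.015],"twist":0},{"gripper":50,"travel":[-0.01,0,-0.025],"twist":0},{"gripper":50,"travel":[0,0,-0.025],"twist":0}]'|grep -E "time|pos|for";done
python3 - <<'E'
from fit import *
b=np.array([589.2,-88,0]);u=np.array([-.9914,.1305,0]);v=np.array([-.1305,-.9914,0])
out=[]
for c,(x,y,w,h) in(("top",(225,150,110,130)),("scene",(190,130,140,130))):
    f=env.grab_frame(c);m=pick(c,"mould_center",f,(450,-72,60))
    out.append(cv2.resize(f["frame"][y:y+h,x:x+w,::-1],None,fx=3.2,fy=3.2,interpolation=cv2.INTER_CUBIC))
    if m is not None:
        p,e=fit([(f,m,np.ones((384,512)))],(450,-72,172.5),(-57.5,57.5,100,12,108));d=p[:2]-b[:2];print(c,p,e,d@u[:2],d@v[:2])
im=np.hstack(out);print(im.shape);cv2.imwrite("pics/end.png",im)
E
```

```text
ee_pos: [524.1, -76.3, 228.6]
force: [-0.3, 0.5, -0.1]
time_s: 23.05
ee_pos: [580.6, -83.6, 293.4]
force: [1.1, 0.5, 0.3]
time_s: 23.47
ee_pos: [635.2, -90.9, 357.9]
force: [0.7, 0.2, 0.1]
scene [439.83898085 -69.56242783 175.19346998] 107.875 150.4826175495153 1.2126039466097644
(416, 800, 3)
```

View pics/end.png

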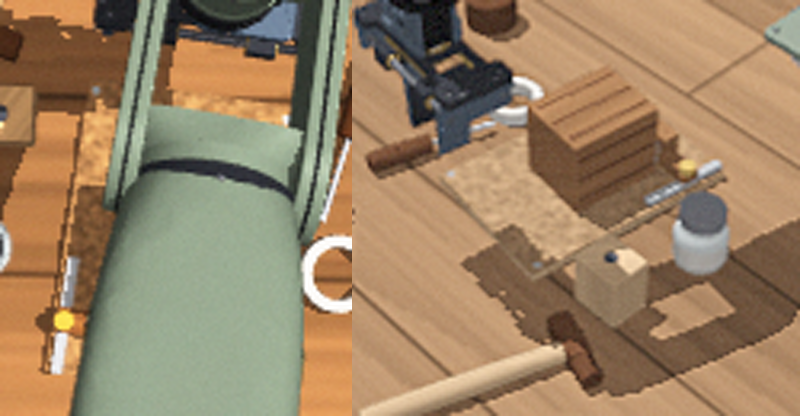

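It lies flat at the stop, but the arm blocks the top camera. Move the arm aside for a last check of squareness and the pad.

```bash
python3 -m handwheel '[{"gripper":50,"travel":[0,0,-0.02],"twist":0},{"gripper":50,"travel":[0,0.01,-0.03],"twist":0},{"gripper":50,"travel":[0,0.03,0],"twist":0},{"gripper":50,"travel":[0,0.035,0],"twist":0},{"gripper":50,"travel":[0,0.035,0],"twist":0}]'|grep -E "pos|for"
for i in 1 2; do python3 -m handwheel '[{"gripper":50,"travel":[0,0.035,0],"twist":0},{"gripper":50,"travel":[0,0.035,0],"twist":0},{"gripper":50,"travel":[0,0.035,0],"twist":0},{"gripper":50,"travel":[0,0.035,0],"twist":0},{"gripper":50,"travel":[0,0.025,0],"twist":0}]'|grep -E "pos|for";done
python3 - <<'E'
from fit import *
b=np.array([589.2,-88,0]);u=np.array([-.9914,.1305,0]);v=np.array([-.1305,-.9914,0])
for c,(x,y,w,h) in(("top",(225,150,110,130)),("scene",(190,130,140,130))):
    f=env.grab_frame(c);m=pick(c,"mould_center",f,(447,-70,60))
    im=cv2.resize(f["frame"][y:y+h,x:x+w,::-1],None,fx=4.5,fy=4.5,interpolation=cv2.INTER_CUBIC)
    if c=="top":cv2.imwrite("pics/end2.png",im)
    if m is not None:
        p,e=fit([(f,m,np.ones((384,512)))],(447,-72,172.5),(-57.5,57.5,100,12,108));d=p[:2]-b[:2];print(c,p,e,d@u[:2],d@v[:2])
E
```

```text
ee_pos: [648.3, 18.8, 407.8]
force: [-0.3, 0.7, 0.7]
ee_pos: [669.8, 184.6, 406.7]
force: [0.6, 0.2, 0.9]
ee_pos: [691.4, 348.3, 406.3]
force: [-0.1, 0.0, 0.9]
top [445.54780562 -64.45144349 173.09956846] 99.0 145.48987213555827 -4.599427559423926
scene [441.16330161 -68.5860411  170.31787623] 104.0 149.29710441915307 0.07179028135005126
```

View pics/end2.png

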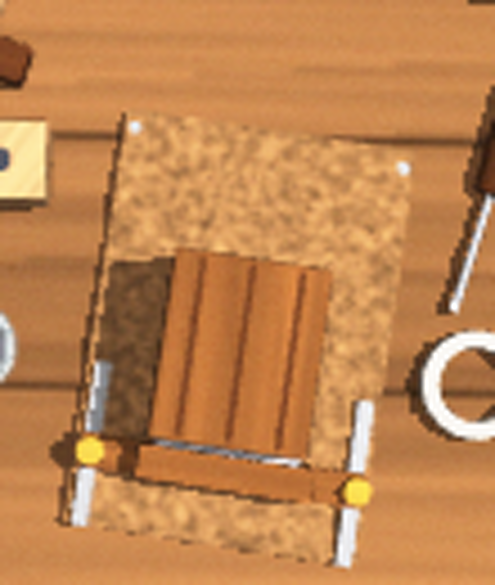

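The mould lies square (173.1° against the board's 172.5°) and about 4 mm off the middle line. Its top end is on the pad, with a thin grey sliver at (230,455) before the bar. Handing in.

```bash
python3 -c "
from workcell import env
print(env.state()['time_s'],env.job_done())"
```

```text
the job is handed in; nothing more can be done
25.1167 None
```

I handed the job in at 25.1 s. The mould lies flat on the cork, its top towards the stop and pressing on the spring pad, with the arm clear of everything.

- **Slide:** I pushed it upright to the board's near edge at about 5–6 N. I stopped when the force rose to about 11 N.
- **Tip:** I pushed high at about 5 N until it passed its balance and fell onto the cork. It landed square, with about 23 mm hanging over the near edge.
- **Push to the stop:** It slid along the board at 3–5 N. The spring took up from tool x ≈ 523 mm and the pad went solid at about 519 mm. I leaned on it at about 14.5 N for roughly 0.4 s, then backed straight off. The highest reading I saw at any point was 14.7 N.

**Last checks:**
- **Squareness:** The last top picture shows the mould at 173.1° against the board's 172.5°, about 4 mm off the middle line and against the pad.
- **Bystanders:** In the pictures the other things look untouched.

**Checks that disagreed or fell short:**
- The scene camera's outline fit is noisier. It gave 175.2°, then 170.3°, and about 0 mm off the middle line. I trusted the top view.
- At the near edge, the wrist view left about 2 mm unexplained between foot and edge. That is within the calibration, and the sharp rise in force confirmed contact.
- I did not measure the pad's squash after release. That it was solid comes from the force and position readings during the lean.

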